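# Zero the spice mill through its adjuster slot

## Task

Take the adjusting key out of its wooden holder, put its blade down through the narrow slot in the top of the spice mill, and push the star wheel inside round, one tooth at a time towards the end with the round feed collar, until the wheel comes up against its stop and the pointer on top is fully home at its zero block. Go by feel and never force the key: stay under 20 N. Then stand the key back upright in its holder, seated on its flange, let go, and leave the things round about alone.

Things in the scene. Friction and masses are not known exactly. Their poses are not given: they have to be found in the camera images.
- mill: Spice mill, a low white box with steel top, 150 x 92 x 78 mm, fixed to the table. Origin: centre of its underside; x runs along its length to the end with the round feed collar (collar 49 mm across, rising 14 mm above the top, centre 44 mm along x), z up.
- slot (a point): Centre of the mouth of the slot in the mill's 5 mm top plate, on its upper face: 32 mm long (x), 16 mm wide (y), axes as the mill's. Under it lies a star wheel, axle along y: 10 teeth 5 mm thick, 12 mm wide, about 17 mm apart. The topmost tooth tip is 7 mm below the mouth, the gaps' bottom 21 mm. Where the teeth stand is unknown, at the start and at the stop, whatever the pointer shows: feel for the gaps.
- slot_end (a point): Middle of the slot's end nearest the feed collar, on the upper face, 16 mm along x from the slot's centre. Teeth pushed towards it (+x) wind the wheel on against a drag of about 2 N; the wheel stays where left. A blade 18 mm below the mouth (19 at most), pushed from 27 mm to 7 mm before this end, moves it about one tooth at most. At the wheel's stop the push force rises steeply.
- pointer_tab (a point): Centre of the pointer, a black 7 x 9 x 4 mm tab on the mill's top, in a track beside the slot (on its +y side). It shows the wheel's setting: it slides along the mill's x by 8 mm per tooth and must go 12 to 20 mm in all.
- zero (a point): Where the centre of the pointer comes to stand when the wheel is at its stop (pointer home against the small dark fixed block); axes as the mill's.
- key: Adjusting key, 102 mm tall, upright: a steel blade 4 mm (x) by 10 mm (y), 42 mm long with a rounded tip, under a 26 x 26 x 4 mm steel flange and a black handle 22 mm (x) by 18 mm (y), 56 mm tall. 80 g. Origin: the blade's tip; z runs up to the handle.
- key_grip (a point): Centre of the key's handle, 74 mm above the blade's tip; axes as the key's. Gripped firmly (about 45 N) across its x, the key does not tip in the hand when the blade pushes along x.
- key_tip (a point): Tip of the key's blade; axes as the key's.
- holder_mouth (a point): Centre of the slot's mouth in the top of the key's holder, a fixed wooden block 62 x 62 x 52 mm. The slot is 10 mm (x) by 16 mm (y) and goes right through; the seated key hangs in it by its flange, so that its tip is 42 mm below and the handle's centre 32 mm above this point. Axes as the holder's, which at the start are the key's too.
- salt_shaker: Salt shaker, 44 mm across, 90 mm tall, loose bystander beyond the work. Origin: centre of its underside.
- small_cup: Small steel cup, 60 mm across, 38 mm tall, loose bystander left of the mill. Origin: centre of its underside.
- sauce_pot: Lidded sauce pot, 53 mm across, 36 mm tall, loose bystander before the mill. Origin: centre of its underside.

How it is judged:
On the way, in this order (a step that is already met when the one before it is completed fails the run):
1. the key's blade is down in the mill's slot, at least 8 mm below the mouth (horizontal distance between key_tip and slot below 0.02 m and z of key_tip in the frame of slot below -0.008 m), for 0.1 s.
2. the pointer is home: within 1.2 mm of zero, while the blade is in the slot (x of pointer_tab in the frame of zero above -0.0012 m and horizontal distance between key_tip and slot below 0.02 m and z of key_tip in the frame of slot below -0.006 m), for 0.1 s.
At the end, for the whole second after the job is handed in: The pointer is within 1.2 mm of zero, and the key stands at rest and released in its holder: within 8 mm of centre, its handle's centre 28 to 35 mm above the holder's top, upright to 0.08 rad (x of pointer_tab in the frame of zero above -0.0012 m and horizontal distance between key_grip and holder_mouth below 0.008 m and z of key_grip in the frame of holder_mouth between 0.028 and 0.035 m and angle between key's own z axis and vertical below 0.08 rad and linear speed of key below 0.02 m/s); the robot touches nothing.
It fails at once if the key bears on the mill or its star wheel with more than 20 N (contact force between key and mill above 20 N).
It fails at once if the fingers or the arm bear on the mill with more than 5 N (contact force between any of the fingers, the arm and mill above 5 N).
It fails at once if a bystander is moved by more than 25 mm (distance of any of salt_shaker, small_cup, sauce_pot from where it was at the start of the episode above 0.025 m).
It also fails if it takes over 67 s, if anything falls off the work surface, if the arm or the gripper's body presses on something with over 40 N, if the wrist force passes 120 N, or if a joint passes its speed limit or range.

## Robot

A 6-joint arm with a two-finger parallel gripper is mounted at the origin on a cart in front of the work surface, level with it; the furniture and walls round the work are solid. World frame = base frame: x ahead of the robot, y to its left, z up, the work surface at z = 0. Lengths are in m, angles in rad, forces in N, time in s.
With the tool pointing down it reaches from about 0.35 to 0.975 m from the base axis. Payload 7.1 kg.
Tool frame: the origin (TCP) lies at the very end of the fingers, on their centre line; the grasp point (between the pads) lies 19 mm behind it; z points along the fingers, y is the direction in which the jaws open and shut (so a half turn about z gives the same grasp; the last joint's range is limited). The gripper opens to 88 mm and grips with 3 to 60 N. Pads are 20 mm wide; open, the fingers measure 115 mm over their backs; the gripper's body (75 mm by 178 mm) begins 61 mm behind the grasp point.
Start: joints at [-1.314, 0.423, 1.63, -0, 1.089, -0.019], TCP at [0.17, -0.601, 0.223] pointing down, gripper open.
Joint ranges: [-3, 3], [-0.9, 2.11], [0.09, 2.58], [-1.31, 4.45], [0.11, 2.69], [-2.54, 2.54]. Speed limits (rad/s): [2.39, 2.39, 3.01, 3.14, 3.14, 3.14].

## Interface

Orientations are given as a rotation vector (axis times angle).
In Python, from rig import ctrl, get_image, get_calibration, hand_in gives the robot as it stands.
- The arm moves only by the tool jog_arm, never from a script. Its argument "series" is one flat list of numbers, 7 for each row, row after row: the closure, from 0 (fully open) to 1 (shut), then the shift along the tool's x, y, z in m, then the turn, a rotation vector about the tool's x, y, z in degrees. A call has 1 to 20 rows; each row is the pose to reach, as a shift and turn from the pose measured when the call began, along the tool's axes at that moment; what a row does not reach only later rows make up. A row lasts 1/12 s, in which the tool goes at most 41.7 mm and 7.16 degrees, less where a joint would pass 70% of its speed; a pose out of reach is approached as far as the arm can. A call with a gripper value outside its range is refused whole. The fingers move at their own pace and stop on an object; the grip force is fixed at half the most. Time passes only in rows, so rows that repeat a pose let the fingers close. It gives the time, the measured TCP pose, the force and the opening at its end, in the units of the state.
- ctrl.get_obs(): the state, without advancing time (a new reading comes with each control period).
- get_image(name): name is "scene" or "top" or "wrist"; returns the picture (384x512x3 uint8, blue, green, red); there is no depth.
- get_calibration(name): a dict with "intrinsics" (3x3 intrinsics, pixels), "rvec" (rotation vector, rad) and "tvec" (3), from world to camera coordinates, as OpenCV has them; the wrist camera has in their place "mount" (4x4, takes a point from camera to tool coordinates, whose origin is the TCP and whose axes are the flange's). Camera axes: x right, y down, z forward; pixel columns grow to the right and rows downward; lengths in m; the calibration is good to about 2 mm. A picture is of the moment at which its call begins: read the wrist's pose just before it. get_calibration takes no time and is no camera call.
- hand_in(): hands the job in, once; it reports no verdict.
The state is a dict: "clock": time; "joints": joint angles; "joint_vel": joint speeds; "joint_efforts": joint torques, N m; "eef_pos": TCP position; "eef_rot": TCP orientation; "force": force on the tool from outside, world axes, zero at the start; "ft_torque": the same for the moment, N m; "gripper_width": opening from 0.0 (shut) to 1.0 (fully open).
Only numpy, scipy, OpenCV 4.12 (cv2) and the standard library are available. Lean on these libraries where they do the work, as an engineer would, in place of code of your own. Each camera call takes 0.05 s, during which the arm holds its last target.

## Working session

There is one attempt and no reset: what is moved stays moved. The work goes in short steps, Python scripts to look and compute and a tool call to move; the robot and the scene stay as the last step left them, time stands still between calls to the robot, and variables do not carry over. Pictures are saved under pics/ and viewed, and the job is handed in when it is done.

Besides the shell and the picture viewer there is one more tool, called after "Emit:" as a command line: name --argument value ..., lists and objects as JSON in quotes. jog_arm: Moves the arm, as the interface text tells. Its arguments: {"type":"object","properties":{"series":{"type":"array","items":{"type":"number"}}},"required":["series"]}

```bash
mkdir -p pics; ls; python3 - <<'E'
from rig import ctrl,get_image,get_calibration
import cv2
print(ctrl.get_obs())
for n in("scene","top","wrist"):
    cv2.imwrite(f"pics/{n}0.png",get_image(n)); print(n,get_calibration(n))
E
```

```text
pics
{'clock': 0.0, 'joints': array([-1.31403494e+00,  4.23796043e-01,  1.63066598e+00,  2.57129839e-06,
        1.08858427e+00, -1.89879050e-02]), 'joint_vel': array([-1.14018905e-03, -5.20413006e-04,  6.09474697e-04,  9.48032761e-05,
       -6.40799172e-04,  3.95133246e-05]), 'joint_efforts': array([ 2.39177629e-03, -5.44615638e+01, -2.73668522e+01,  6.45225495e-02,
        2.28128023e-02, -1.28052275e-04]), 'eef_pos': array([ 0.17006401, -0.60086047,  0.2219391 ]), 'eef_rot': array([-3.11035029e+00, -4.31574700e-01,  2.67149793e-04]), 'force': array([ 0.166435  , -0.74121834, -0.01270852]), 'ft_torque': array([ 0.04300003, -0.00907887,  0.0064943 ]), 'gripper_width': 0.9991460176982108}
scene {'intrinsics': array([[355.11161577,   0.        , 258.71338885],
       [  0.        , 355.11161577, 193.21778737],
       [  0.        ,   0.        ,   1.        ]]), 'rvec': array([ 2.06215387, -0.40259673,  0.2432179 ]), 'tvec': array([-0.51256221,  0.18165715,  0.6785261 ])}
top {'intrinsics': array([[418.11189132,   0.        , 260.55577814],
       [  0.        , 418.11189132, 192.74772812],
       [  0.        ,   0.        ,   1.        ]]), 'rvec': array([ 2.11790185, -2.15785377,  0.15001094]), 'tvec': array([0.03952376, 0.60572498, 0.99182541])}
wrist {'intrinsics': array([[288.34794235,   0.        , 258.71444644],
       [  0.        , 288.34794235, 194.05328831],
       [  0.        ,   0.        ,   1.        ]]), 'mount': array([[ 1.17452305e-04, -9.68187615e-01, -2.50225354e-01,
         6.74853065e-02],
       [ 9.99999854e-01,  2.45553561e-04, -4.80725180e-04,
         1.97419147e-04],
       [ 5.26875892e-04, -2.50225261e-01,  9.68187503e-01,
        -1.62017455e-01],
       [ 0.00000000e+00,  0.00000000e+00,  0.00000000e+00,
         1.00000000e+00]])}
```

View pics/scene0.png

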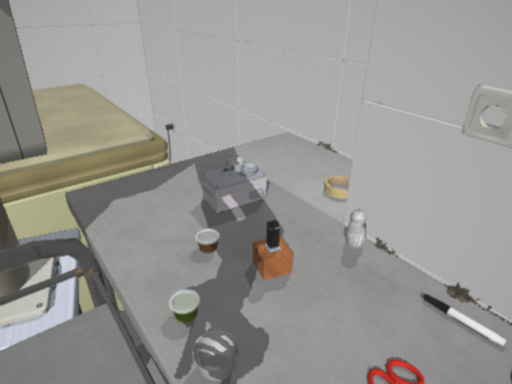

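View pics/top0.png

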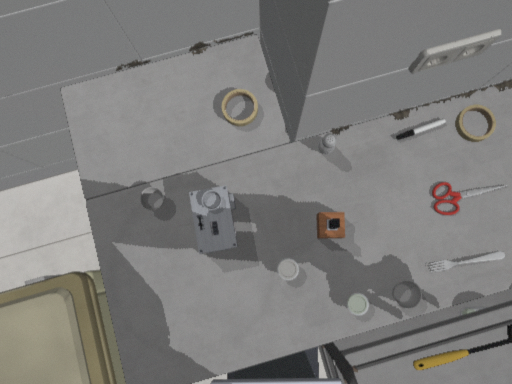

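View pics/wrist0.png

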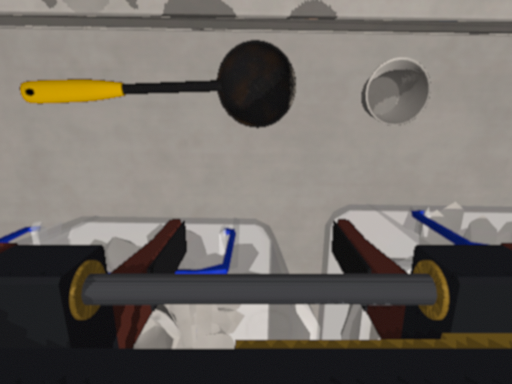

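The top view shows the mill around (213,218) with its collar at (211,200). The orange holder and black key are at (332,225), the cup is near (152,198), the pot near (288,269) and the shaker at (328,143). I'll zoom in.

```bash
cat > h.py <<'E'
import numpy as np,cv2
from rig import ctrl,get_image,get_calibration
from scipy.spatial.transform import Rotation as R
def cam(n,obs=None):
    c=get_calibration(n);K=c['intrinsics']
    if 'rvec' in c:
        Rm=cv2.Rodrigues(c['rvec'])[0];return K,Rm,np.array(c['tvec'])
    T=np.eye(4);T[:3,:3]=R.from_rotvec(obs['eef_rot']).as_matrix();T[:3,3]=obs['eef_pos']
    W=np.linalg.inv(T@c['mount']);return K,W[:3,:3],W[:3,3]
def plane(C,px,z):
    K,Rm,t=C;px=np.atleast_2d(px).astype(float)
    d=np.c_[px,np.ones(len(px))]@np.linalg.inv(K).T@Rm
    o=-Rm.T@t
    return o+d*((z-o[2])/d[:,2:])
def proj(C,P):
    K,Rm,t=C;p=(np.atleast_2d(P)@Rm.T+t)@K.T;return p[:,:2]/p[:,2:]
E
python3 - <<'E'
import cv2
a=cv2.imread('pics/top0.png')
m=cv2.resize(a[180:260,180:245],None,fx=7,fy=7,interpolation=cv2.INTER_CUBIC)
h=cv2.resize(a[205:245,310:355],None,fx=7,fy=7,interpolation=cv2.INTER_CUBIC)
cv2.imwrite('pics/tm.png',m);cv2.imwrite('pics/th.png',h)
s=cv2.imread('pics/scene0.png')
cv2.imwrite('pics/sm.png',cv2.resize(s[150:280,190:300],None,fx=5,fy=4.5,interpolation=cv2.INTER_CUBIC))
E
```

```text
(no output)
```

View pics/tm.png

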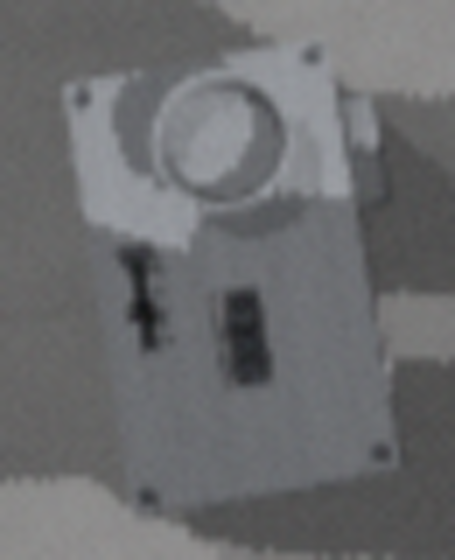

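View pics/th.png

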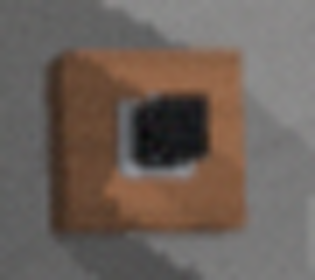

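View pics/sm.png

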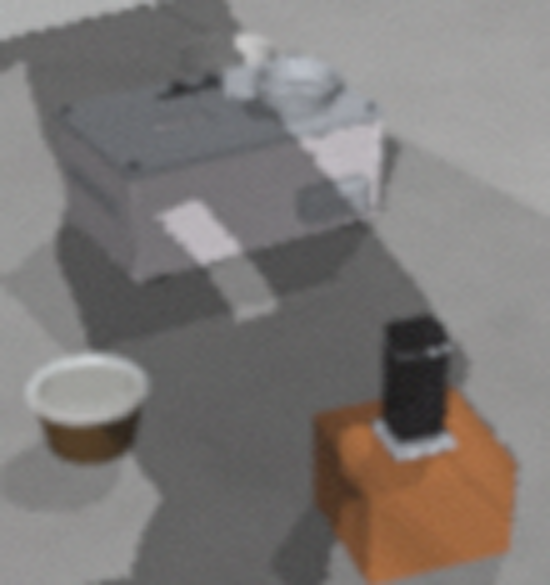

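The mill's top is clear: corners at about (70,88), (335,45), (395,465), (135,510) in the crop, slot centre at (246,337), and the pointer in its track at (143,300). Next I'll turn these into world points.

```bash
python3 - <<'E'
from h import *
np.set_printoptions(precision=4,suppress=True)
C=cam('top')
f=lambda p,o:(np.array(p,float)+.5)/7-.5+o
M=np.array([180,180]);H=np.array([310,205])
c=plane(C,f([(70,88),(333,42),(398,465),(133,512)],M),.078);print('mill corners',c,c.mean(0))
print('sides',np.linalg.norm(c-np.roll(c,-1,0),axis=1))
x=(c[0]+c[1]-c[2]-c[3])/2; print('yaw x',np.degrees(np.arctan2(x[1],x[0])), 'from short', [np.degrees(np.arctan2(*(c[0]-c[1])[[1,0]]))-90, np.degrees(np.arctan2(*(c[3]-c[2])[[1,0]]))-90])
print('collar',plane(C,f([(220,138)],M),.092))
s=plane(C,f([(246,337),(240,287),(255,386)],M),.078);print('slot',s)
print('ptr',plane(C,f([(128,257),(143,300),(150,345)],M),.081))
h=plane(C,f([(52,52),(243,50),(245,230),(58,232)],H),.052);print('holder',h,h.mean(0),np.linalg.norm(h-np.roll(h,-1,0),axis=1))
k=plane(C,f([(135,97),(207,95),(207,158),(137,165)],H),.112);print('keytop',k,k.mean(0))
fl=plane(C,f([(118,98),(120,178),(195,178)],H),.056);print('flange',fl)
for n,p,z in (('shaker',(328,143),.09),('cup',(152,198),.038),('pot',(288,269),.036)):print(n,plane(C,[p],z))
E
```

```text
mill corners [[0.6063 0.1989 0.078 ]
 [0.6206 0.1082 0.078 ]
 [0.4755 0.0871 0.078 ]
 [0.4614 0.1766 0.078 ]] [0.5409 0.1427 0.078 ]
sides [0.0918 0.1466 0.0906 0.1467]
yaw x 8.528066301696 from short [np.float64(8.935919036377854), np.float64(8.954330161801124)]
collar [[0.586  0.1454 0.092 ]]
slot [[0.5195 0.1384 0.078 ]
 [0.5366 0.1404 0.078 ]
 [0.5029 0.1353 0.078 ]]
ptr [[0.5473 0.1782 0.081 ]
 [0.5325 0.173  0.081 ]
 [0.5172 0.1706 0.081 ]]
holder [[ 0.5551 -0.1091  0.052 ]
 [ 0.5545 -0.1757  0.052 ]
 [ 0.492  -0.1734  0.052 ]
 [ 0.4925 -0.1088  0.052 ]] [ 0.5235 -0.1417  0.052 ] [0.0666 0.0626 0.0646 0.0626]
keytop [[ 0.5336 -0.1282  0.112 ]
 [ 0.5338 -0.1518  0.112 ]
 [ 0.5132 -0.1508  0.112 ]
 [ 0.5113 -0.1279  0.112 ]] [ 0.523  -0.1397  0.112 ]
flange [[ 0.5382 -0.1309  0.056 ]
 [ 0.5105 -0.1304  0.056 ]
 [ 0.51   -0.1563  0.056 ]]
shaker [[ 0.7179 -0.1372  0.09  ]]
cup [[0.5996 0.3004 0.038 ]]
pot [[ 0.4186 -0.0352  0.036 ]]
```

```bash
cat >> h.py <<'E'
def Rdown(yaw): # tool z down, tool x at yaw (deg) in world
    a=np.radians(yaw);x=np.array([np.cos(a),np.sin(a),0]);z=np.array([0,0,-1.]);return np.c_[x,np.cross(z,x),z]
def jog(p,yaw):
    o=ctrl.get_obs();R0=R.from_rotvec(o['eef_rot']).as_matrix()
    d=R0.T@(np.array(p)-o['eef_pos']);w=R.from_matrix(R0.T@Rdown(yaw)).as_rotvec(degrees=True)
    x=R0[:,0];print('clock',round(o['clock'],2),'pos',o['eef_pos'].round(4),'yaw',np.degrees(np.arctan2(x[1],x[0])).round(2),'z',R0[:,2].round(4),'F',o['force'].round(2),'w',round(o['gripper_width'],3))
    print('shift mm',(d*1e3).round(2),'turn',w.round(2));return d,w
E
python3 - <<'E'
from h import *
jog((0.43,-0.14,0.27),0)
jog((0.43,-0.14,0.27),-15)
E
```

```text
clock 0.15 pos [ 0.1701 -0.601   0.2221] yaw 15.8 z [-3.0e-04  1.1e-03 -1.0e+00] F [ 0.36 -0.2   0.77] w 0.998
shift mm [ 375.59 -372.85  -47.48] turn [-7.00e-02  1.00e-02  1.58e+01]
clock 0.15 pos [ 0.1701 -0.601   0.2221] yaw 15.8 z [-3.0e-04  1.1e-03 -1.0e+00] F [ 0.36 -0.2   0.77] w 0.998
shift mm [ 375.59 -372.85  -47.48] turn [-6.00e-02  2.00e-02  3.08e+01]
```

Emit:
jog_arm --series '[0, 0.375, -0.373, -0.048, 0, 0, 15.8, 0, 0.375, -0.373, -0.048, 0, 0, 15.8, 0, 0.375, -0.373, -0.048, 0, 0, 15.8, 0, 0.375, -0.373, -0.048, 0, 0, 15.8, 0, 0.375, -0.373, -0.048, 0, 0, 15.8, 0, 0.375, -0.373, -0.048, 0, 0, 15.8, 0, 0.375, -0.373, -0.048, 0, 0, 15.8, 0, 0.375, -0.373, -0.048, 0, 0, 15.8, 0, 0.375, -0.373, -0.048, 0, 0, 15.8, 0, 0.375, -0.373, -0.048, 0, 0, 15.8, 0, 0.375, -0.373, -0.048, 0, 0, 15.8, 0, 0.375, -0.373, -0.048, 0, 0, 15.8, 0, 0.375, -0.373, -0.048, 0, 0, 15.8, 0, 0.375, -0.373, -0.048, 0, 0, 15.8, 0, 0.375, -0.373, -0.048, 0, 0, 15.8, 0, 0.375, -0.373, -0.048, 0, 0, 15.8]'

```text
clock: 1.48
eef_pos: [0.429, -0.1401, 0.2703]
eef_rot: [-3.141, -0.001, 0.002]
force: [-0.3, 0.1, -0.3]
gripper_width: 1.002
```

```bash
python3 - <<'E'
from h import *
o=ctrl.get_obs();a=get_image('wrist');cv2.imwrite('pics/w1.png',a);C=cam('wrist',o)
np.savez('w1.npz',**{k:v for k,v in zip('KRt',C)})
jog((0.43,-0.14,0.27),0)
print(proj(C,[(.523,-.14,.112),(.523,-.14,.052)]))
E
```

```text
clock 1.53 pos [ 0.4288 -0.1406  0.2702] yaw -0.03 z [-0.0011  0.0011 -1.    ] F [-0.58 -0.29  0.68] w 1.001
shift mm [ 1.22 -0.56  0.25] turn [-0.06  0.06 -0.03]
[[258.69197675  93.35421354]
 [258.76834086  97.50203375]]
```

View pics/w1.png

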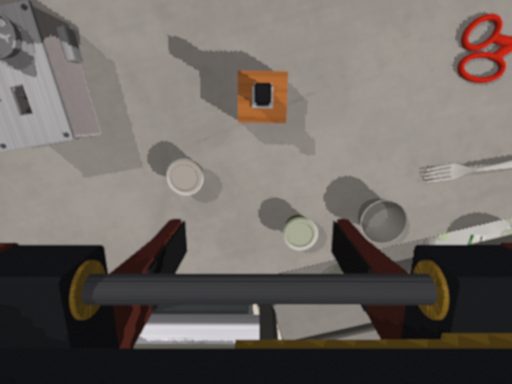

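The wrist view shows the holder at (262,97) with the key's black handle at (262,94). The mill's slot is at (22,99).

```bash
python3 - <<'E'
from h import *
a=cv2.imread('pics/w1.png')
cv2.imwrite('pics/w1k.png',cv2.resize(a[62:130,230:296],None,fx=8,fy=8,interpolation=cv2.INTER_CUBIC))
cv2.imwrite('pics/w1m.png',cv2.resize(a[0:155,0:110],None,fx=3.8,fy=3.8,interpolation=cv2.INTER_CUBIC))
E
```

```text
(no output)
```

View pics/w1k.png

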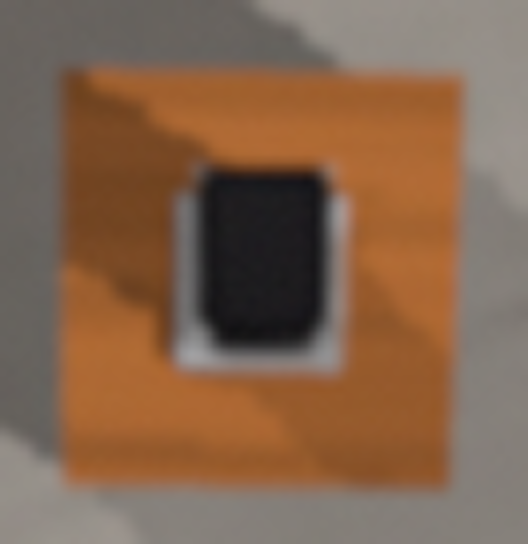

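View pics/w1m.png

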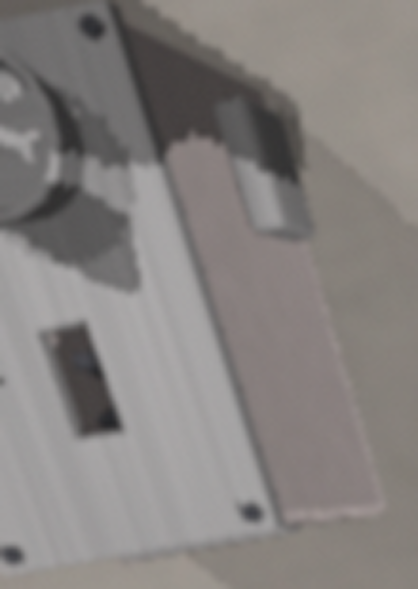

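```bash
python3 - <<'E'
from h import *
np.set_printoptions(precision=4,suppress=True)
z=np.load('w1.npz');C=(z['K'],z['R'],z['t'])
print(ctrl.get_obs()['joints'])
f=lambda p,s,o:(np.array(p,float)+.5)/s-.5+np.array(o)
h=plane(C,f([(62,70),(463,75),(448,487),(65,485)],8,(230,62)),.052);print(h,h.mean(0),np.linalg.norm(h-np.roll(h,-1,0),axis=1))
for i,j in((0,1),(3,2),(3,0),(2,1)):
    d=h[j]-h[i];print(np.degrees(np.arctan2(d[1],d[0])))
k=plane(C,f([(200,172),(327,172)],8,(230,62)),.112);print('keytop far edge',k)
fl=plane(C,f([(175,370),(342,372)],8,(230,62)),.056);print('flange near edge',fl)
m=lambda p:f(p,3.8,(0,0))
s=plane(C,m([(40,333),(85,320),(122,431),(82,437)]),.078);print('slot',s,s.mean(0),np.linalg.norm(s-np.roll(s,-1,0),axis=1))
d=(s[0]+s[1]-s[2]-s[3]);print(np.degrees(np.arctan2(d[1],d[0])))
sc=plane(C,m([(92,27),(251,512),(11,555)]),.078);print('screws',sc)
d=sc[0]-sc[1];print(np.degrees(np.arctan2(d[1],d[0])),np.linalg.norm(d));d=sc[2]-sc[1];print(np.degrees(np.arctan2(d[1],d[0]))-90,np.linalg.norm(d))
T=cam('top')
sc=plane(T,(np.array([(83,97),(313,55),(381,453),(149,497)])+.5)/7-.5+180,.078);print('top screws',sc,sc.mean(0))
d=(sc[0]+sc[1]-sc[2]-sc[3])/2;print(np.degrees(np.arctan2(d[1],d[0])),np.linalg.norm(d));d=sc[0]+sc[3]-sc[1]-sc[2];print(np.degrees(np.arctan2(d[1],d[0]))-90,np.linalg.norm(d/2))
E
```

```text
[-0.3436  0.1018  1.9491  0.0008  1.0921  1.2273]
[[ 0.5547 -0.1137  0.052 ]
 [ 0.554  -0.1751  0.052 ]
 [ 0.4927 -0.1743  0.052 ]
 [ 0.4929 -0.1131  0.052 ]] [ 0.5236 -0.144   0.052 ] [0.0615 0.0613 0.0613 0.0617]
-90.62044904011805
-90.23250019315667
-0.5664929009130137
-0.7511361079030346
keytop far edge [[ 0.5332 -0.1357  0.112 ]
 [ 0.5332 -0.1522  0.112 ]]
flange near edge [[ 0.5105 -0.1308  0.056 ]
 [ 0.5102 -0.157   0.056 ]]
slot [[0.5322 0.1482 0.078 ]
 [0.536  0.1337 0.078 ]
 [0.5035 0.1288 0.078 ]
 [0.5016 0.1417 0.078 ]] [0.5183 0.1381 0.078 ] [0.015  0.0329 0.013  0.0313]
10.221627912592025
screws [[0.6148 0.1155 0.078 ]
 [0.4787 0.0927 0.078 ]
 [0.4652 0.172  0.078 ]]
9.496587444511704 0.1379137296235546
9.734463756653952 0.08041404993600254
top screws [[0.6031 0.1944 0.078 ]
 [0.6162 0.1151 0.078 ]
 [0.4796 0.0928 0.078 ]
 [0.4663 0.1712 0.078 ]] [0.5413 0.1434 0.078 ]
9.466337160908767 0.1385897241028719
9.502013718296652 0.07993134734720522
```

```bash
python3 - <<'E'
from h import *
jog((0.523,-0.144,0.15),89.4)
E
```

```text
clock 1.53 pos [ 0.4288 -0.1406  0.2702] yaw -0.03 z [-0.0011  0.0011 -1.    ] F [-0.58 -0.29  0.68] w 1.001
shift mm [ 94.35   3.52 120.14] turn [ -0.1   -0.   -89.43]
```

Emit:
jog_arm --series '[0, 0.094, 0.0035, 0.06, 0, 0, -89.4, 0, 0.094, 0.0035, 0.06, 0, 0, -89.4, 0, 0.094, 0.0035, 0.06, 0, 0, -89.4, 0, 0.094, 0.0035, 0.06, 0, 0, -89.4, 0, 0.094, 0.0035, 0.06, 0, 0, -89.4, 0, 0.094, 0.0035, 0.06, 0, 0, -89.4, 0, 0.094, 0.0035, 0.06, 0, 0, -89.4, 0, 0.094, 0.0035, 0.06, 0, 0, -89.4, 0, 0.094, 0.0035, 0.06, 0, 0, -89.4, 0, 0.094, 0.0035, 0.06, 0, 0, -89.4, 0, 0.094, 0.0035, 0.08, 0, 0, -89.4, 0, 0.094, 0.0035, 0.1, 0, 0, -89.4, 0, 0.094, 0.0035, 0.12, 0, 0, -89.4, 0, 0.094, 0.0035, 0.12, 0, 0, -89.4, 0, 0.094, 0.0035, 0.12, 0, 0, -89.4, 0, 0.094, 0.0035, 0.12, 0, 0, -89.4]'

```text
clock: 2.87
eef_pos: [0.5228, -0.1451, 0.1508]
eef_rot: [-2.237, -2.205, -0.0]
force: [0.6, -0.3, -0.2]
gripper_width: 1.0
```

```bash
python3 - <<'E'
from h import *
o=ctrl.get_obs();a=get_image('wrist');cv2.imwrite('pics/w2.png',a);C=cam('wrist',o)
jog((0.523,-0.144,0.065),89.4)
print(proj(C,[(.523,-.144,.112),(.523,-.144,.065)]))
E
```

```text
clock 2.92 pos [ 0.5232 -0.1449  0.1512] yaw 89.21 z [ 4.e-04  6.e-04 -1.e+00] F [-0.69 -0.49  1.15] w 0.994
shift mm [ 0.87 -0.22 86.22] turn [ 0.02 -0.04 -0.19]
[[259.75793935 213.73833695]
 [259.61448862 197.10414899]]
```

View pics/w2.png

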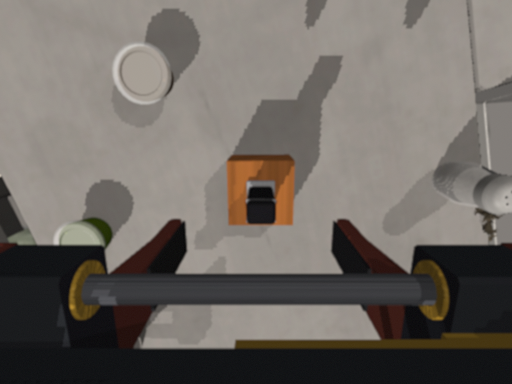

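The handle sits centred between the fingers at (261,205), which matches the prediction of column 260. I'll go down and grip.

Emit:
jog_arm --series '[0, 0.001, 0, 0.03, 0, 0, 0, 0, 0.001, 0, 0.06, 0, 0, 0, 0, 0.001, 0, 0.08, 0, 0, 0, 0, 0.001, 0, 0.086, 0, 0, 0, 0, 0.001, 0, 0.086, 0, 0, 0, 1, 0.001, 0, 0.086, 0, 0, 0, 1, 0.001, 0, 0.086, 0, 0, 0, 1, 0.001, 0, 0.086, 0, 0, 0, 1, 0.001, 0, 0.086, 0, 0, 0, 1, 0.001, 0, 0.086, 0, 0, 0, 1, 0.001, 0, 0.086, 0, 0, 0, 1, 0.001, 0, 0.086, 0, 0, 0, 1, 0.001, 0, 0.086, 0, 0, 0, 1, 0.001, 0, 0.086, 0, 0, 0]'

```text
clock: 4.08
eef_pos: [0.5232, -0.1439, 0.0652]
eef_rot: [-2.237, -2.206, -0.001]
force: [-0.1, 0.5, -0.4]
gripper_width: 0.358
```

```bash
python3 - <<'E'
from h import *
jog((0.523,-0.144,0.125),89.4)
E
```

```text
clock 4.08 pos [ 0.5232 -0.1439  0.0652] yaw 89.21 z [ 4.e-04  6.e-04 -1.e+00] F [-0.12  0.51 -0.44] w 0.358
shift mm [ -0.12  -0.17 -59.78] turn [ 0.02 -0.03 -0.19]
```

Emit:
jog_arm --series '[1, 0, 0, 0, 0, 0, 0, 1, 0, 0, 0, 0, 0, 0, 1, 0, 0, 0, 0, 0, 0, 1, 0, 0, 0, 0, 0, 0, 1, 0, 0, 0, 0, 0, 0, 1, 0, 0, 0, 0, 0, 0]'

```text
clock: 4.58
eef_pos: [0.5232, -0.1438, 0.0651]
eef_rot: [-2.236, -2.206, -0.001]
force: [-0.1, -0.1, -1.2]
gripper_width: 0.251
```

```bash
python3 - <<'E'
from h import *
jog((0.523,-0.144,0.125),89.4)
E
```

```text
clock 4.58 pos [ 0.5232 -0.1438  0.0651] yaw 89.21 z [ 2.e-04  7.e-04 -1.e+00] F [-0.08 -0.1  -1.19] w 0.251
shift mm [ -0.14  -0.14 -59.86] turn [ 0.01 -0.04 -0.19]
```

The opening reads 22 mm, so it's gripped. The seated pose is TCP (0.5232, -0.1438, 0.0651). Lifting.

Emit:
jog_arm --series '[1, 0, 0, -0.01, 0, 0, 0, 1, 0, 0, -0.03, 0, 0, 0, 1, 0, 0, -0.06, 0, 0, 0, 1, 0, 0, -0.09, 0, 0, 0, 1, 0, 0, -0.12, 0, 0, 0, 1, 0, 0, -0.13, 0, 0, 0, 1, 0, 0, -0.13, 0, 0, 0]'

```text
clock: 5.17
eef_pos: [0.5249, -0.1444, 0.1983]
eef_rot: [2.233, 2.203, 0.006]
force: [-0.2, -0.3, -0.5]
gripper_width: 0.249
```

```bash
python3 - <<'E'
from h import *
jog((0.515,0.1375,0.17),99.5)
o=ctrl.get_obs();a=get_image('wrist');cv2.imwrite('pics/w3.png',a);print(o['force'],o['gripper_width'])
E
```

```text
clock 5.17 pos [ 0.5249 -0.1444  0.1983] yaw 89.21 z [ 0.006  -0.0011 -1.    ] F [-0.23 -0.34 -0.52] w 0.249
shift mm [281.82 -13.89  27.93] turn [  0.34   0.09 -10.29]
[-0.23058978 -0.34314625 -0.51731112] 0.24860947842029218
```

View pics/w3.png

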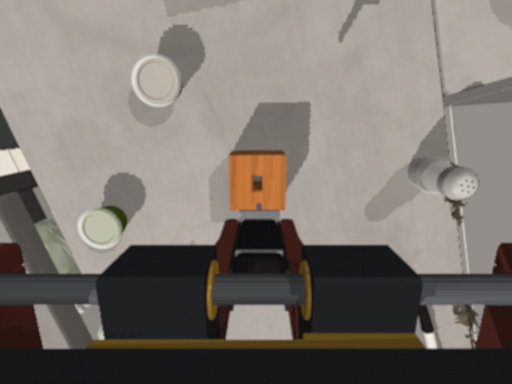

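The wrist view shows the key upright in the jaws and the empty holder slot at (257,183). Next is the mill.

Emit:
jog_arm --series '[1, 0.03, 0, 0, 0, 0, -10.3, 1, 0.07, -0.002, 0, 0, 0, -10.3, 1, 0.11, -0.005, 0, 0, 0, -10.3, 1, 0.15, -0.007, 0, 0, 0, -10.3, 1, 0.19, -0.01, 0, 0, 0, -10.3, 1, 0.23, -0.012, 0, 0, 0, -10.3, 1, 0.26, -0.014, 0.005, 0, 0, -10.3, 1, 0.282, -0.014, 0.015, 0, 0, -10.3, 1, 0.282, -0.014, 0.028, 0, 0, -10.3, 1, 0.282, -0.014, 0.028, 0, 0, -10.3, 1, 0.282, -0.014, 0.028, 0, 0, -10.3, 1, 0.282, -0.014, 0.028, 0, 0, -10.3]'

```text
clock: 6.22
eef_pos: [0.513, 0.1374, 0.1673]
eef_rot: [2.03, 2.397, 0.0]
force: [0.4, -0.1, -0.5]
gripper_width: 0.248
```

```bash
python3 - <<'E'
from h import *
o=ctrl.get_obs();a=get_image('wrist');C=cam('wrist',o);cv2.imwrite('pics/w4.png',a)
b=get_image('top');cv2.imwrite('pics/top4.png',cv2.resize(b[180:260,180:245],None,fx=7,fy=7,interpolation=cv2.INTER_CUBIC))
np.savez('w4.npz',**{k:v for k,v in zip('KRt',C)})
jog((0.515,0.1375,0.17),99.5)
print(proj(C,[(.519,.1382,.078)]))
E
```

```text
clock 6.32 pos [0.5137 0.1373 0.1682] yaw 99.44 z [ 2.8e-03 -2.0e-04 -1.0e+00] F [0.59 0.61 0.19] w 0.249
shift mm [-0.05  1.28 -1.8 ] turn [ 0.16  0.04 -0.06]
[[265.9465507  197.44025477]]
```

View pics/w4.png

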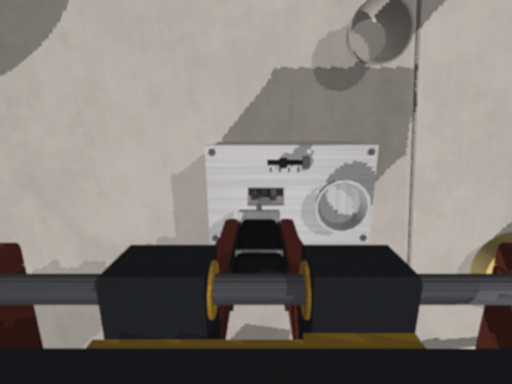

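View pics/top4.png

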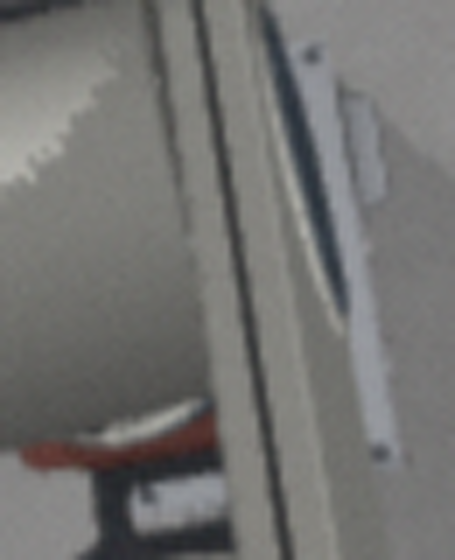

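The wrist view shows the slot at (265,196), the pointer track with its black pointer near (287,162), and the collar at (343,207).

```bash
python3 - <<'E'
from h import *
a=cv2.imread('pics/w4.png')
cv2.imwrite('pics/w4z.png',cv2.resize(a[138:240,200:300+84],None,fx=4.3,fy=4.3,interpolation=cv2.INTER_CUBIC))
E
```

```text
(no output)
```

View pics/w4z.png

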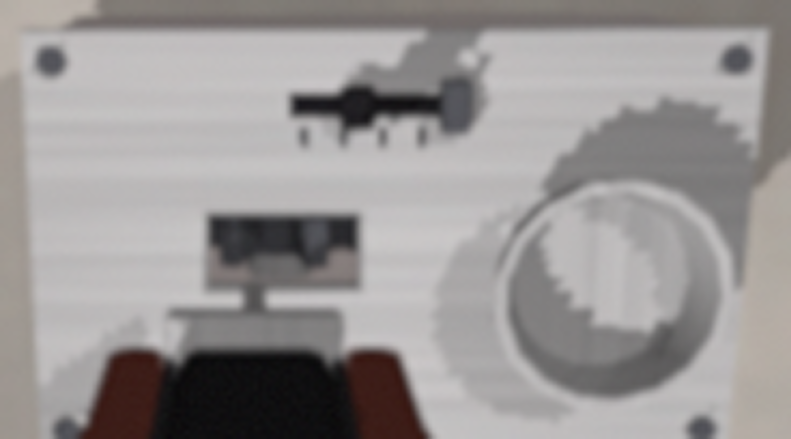

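```bash
cat >> h.py <<'E'
YAW=9.5
def mf(d): # mill frame -> world vec
    a=np.radians(YAW);return np.array([np.cos(a)*d[0]-np.sin(a)*d[1],np.sin(a)*d[0]+np.cos(a)*d[1],d[2]])
E
python3 - <<'E'
from h import *
np.set_printoptions(precision=4,suppress=True)
z=np.load('w4.npz');C=(z['K'],z['R'],z['t'])
f=lambda p:(np.array(p,float)+.5)/4.3-.5+np.array((200,138))
s=plane(C,f([(207,214),(360,214),(360,290),(207,290)]),.078);print(s,s.mean(0),np.linalg.norm(s-np.roll(s,-1,0),axis=1))
d=s[1]-s[0];print(np.degrees(np.arctan2(d[1],d[0])))
c=s.mean(0)
p=plane(C,f([(237,240),(315,240)]),.071);print('teeth rel', [(mf([1,0,0])@(q-c)) for q in p])
p=plane(C,f([(357,105)]),.082);b=plane(C,f([(441,105),(382,105),(421,105)]),.08);print('ptr',p,'to block face',[mf([1,0,0])@(q-p[0]) for q in b])
sc=plane(C,f([(51,61),(737,60),(66,430),(701,430)]),.078);print(sc,sc.mean(0))
d=sc[1]-sc[0];print(np.degrees(np.arctan2(d[1],d[0])),np.linalg.norm(d))
E
```

```text
[[0.5014 0.1447 0.078 ]
 [0.5328 0.1499 0.078 ]
 [0.5358 0.1337 0.078 ]
 [0.5039 0.1284 0.078 ]] [0.5185 0.1392 0.078 ] [0.0318 0.0165 0.0323 0.0165]
9.478041366902687
teeth rel [np.float64(-0.009839531936560548), np.float64(0.006933099937765765)]
ptr [[0.5275 0.1727 0.082 ]] to block face [np.float64(0.01712587783895714), np.float64(0.005214709740197413), np.float64(0.013088113671209416)]
[[0.4654 0.1708 0.078 ]
 [0.6018 0.1938 0.078 ]
 [0.4786 0.0919 0.078 ]
 [0.615  0.1147 0.078 ]] [0.5402 0.1428 0.078 ]
9.565701341309095 0.13834670904960975
```

```bash
cat >> h.py <<'E'
S=np.array([.5187,.1388,.078])
def ins(x,depth,y=0):
    o=ctrl.get_obs();d=o['eef_pos']-S;m=mf([1,0,0]);n=mf([0,1,0])
    zz=R.from_rotvec(o['eef_rot']).as_matrix()[:,2]
    t=o['eef_pos']+zz*.0551-S
    print('tip now x %.2f y %.2f depth %.2f | Fx %.2f Fy %.2f Fz %.2f'%(t@m*1e3,t@n*1e3,-t[2]*1e3,o['force']@m,o['force']@n,o['force'][2]))
    return jog(S+mf([x*1e-3,y*1e-3,.0551-depth*1e-3]),90+YAW)
E
python3 -c "
from h import *
ins(-1.5,-4)"
```

```text
tip now x -4.99 y -0.66 depth -35.09 | Fx 0.69 Fy 0.51 Fz 0.19
clock 6.32 pos [0.5137 0.1373 0.1682] yaw 99.44 z [ 2.8e-03 -2.0e-04 -1.0e+00] F [0.59 0.61 0.19] w 0.249
shift mm [ 0.65  3.55 31.1 ] turn [ 0.16  0.04 -0.06]
```

Emit:
jog_arm --series '[1, 0.0006, 0.0035, 0.01, 0.16, 0, 0, 1, 0.0006, 0.0035, 0.022, 0.16, 0, 0, 1, 0.0006, 0.0035, 0.031, 0.16, 0, 0, 1, 0.0006, 0.0035, 0.031, 0.16, 0, 0, 1, 0.0006, 0.0035, 0.031, 0.16, 0, 0, 1, 0.0006, 0.0035, 0.031, 0.16, 0, 0]'

```text
clock: 6.82
eef_pos: [0.5174, 0.1384, 0.1373]
eef_rot: [2.031, 2.396, -0.001]
force: [-0.4, 0.5, -1.1]
gripper_width: 0.248
```

```bash
python3 - <<'E'
from h import *
ins(-1.5,6)
cv2.imwrite('pics/w5.png',cv2.resize(get_image('wrist')[140:270,180:360],None,fx=4.3,fy=4.3,interpolation=cv2.INTER_CUBIC))
E
```

```text
tip now x -1.35 y -0.21 depth -4.24 | Fx -0.32 Fy 0.53 Fz -1.07
clock 6.82 pos [0.5174 0.1384 0.1373] yaw 99.43 z [ 2.e-04 -6.e-04 -1.e+00] F [-0.41  0.47 -1.07] w 0.248
shift mm [ 0.18 -0.14 10.24] turn [ 0.    0.04 -0.07]
```

View pics/w5.png

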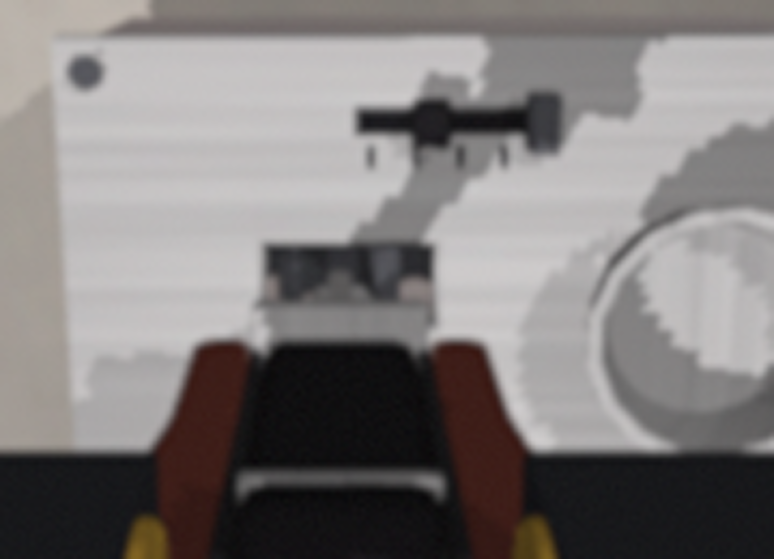

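The blade sits over the slot (265–433 px) and the teeth show at 298 and 388 px, so the gap between them is under the blade. Going down slowly.

Emit:
jog_arm --series '[1, 0.0002, -0.0001, 0.004, 0, 0, 0, 1, 0.0002, -0.0001, 0.007, 0, 0, 0, 1, 0.0002, -0.0001, 0.009, 0, 0, 0, 1, 0.0002, -0.0001, 0.01, 0, 0, 0, 1, 0.0002, -0.0001, 0.01, 0, 0, 0]'

```text
clock: 7.28
eef_pos: [0.5172, 0.1387, 0.1273]
eef_rot: [2.031, 2.396, -0.001]
force: [0.3, 0.5, -1.2]
gripper_width: 0.247
```

Emit:
jog_arm --series '[1, 0, 0, 0.001, 0, 0, 0, 1, 0, 0, 0.002, 0, 0, 0, 1, 0, 0, 0.003, 0, 0, 0, 1, 0, 0, 0.003, 0, 0, 0]'

```text
clock: 7.62
eef_pos: [0.517, 0.1386, 0.1241]
eef_rot: [2.031, 2.396, -0.001]
force: [0.2, 0.2, 0.4]
gripper_width: 0.248
```

```bash
python3 -c "
from h import *
ins(-1.5,13)"
```

```text
tip now x -1.68 y 0.08 depth 9.04 | Fx 0.19 Fy 0.21 Fz 0.39
clock 7.62 pos [0.517  0.1386 0.1241] yaw 99.44 z [-2.e-04 -7.e-04 -1.e+00] F [0.15 0.24 0.39] w 0.248
shift mm [-0.11  0.16  3.96] turn [-0.02  0.04 -0.06]
```

No contact at 9 mm depth, so the blade is in the gap. Going on to 17.5 mm.

Emit:
jog_arm --series '[1, 0, 0, 0.002, 0, 0, 0, 1, 0, 0, 0.004, 0, 0, 0, 1, 0, 0, 0.005, 0, 0, 0, 1, 0, 0, 0.005, 0, 0, 0]'

```text
clock: 7.95
eef_pos: [0.5168, 0.1386, 0.1188]
eef_rot: [-2.031, -2.397, 0.002]
force: [-0.9, -0.6, -0.5]
gripper_width: 0.251
```

Emit:
jog_arm --series '[1, 0, 0, 0.0015, 0, 0, 0, 1, 0, 0, 0.003, 0, 0, 0, 1, 0, 0, 0.0035, 0, 0, 0, 1, 0, 0, 0.0035, 0, 0, 0]'

```text
clock: 8.28
eef_pos: [0.5167, 0.1385, 0.1151]
eef_rot: [-2.031, -2.396, 0.002]
force: [-0.1, -0.0, -0.4]
gripper_width: 0.249
```

```bash
python3 -c "
from h import *
ins(9,17.8)"
```

```text
tip now x -2.03 y 0.02 depth 18.04 | Fx -0.11 Fy 0.01 Fz -0.37
clock 8.28 pos [0.5167 0.1385 0.1151] yaw 99.44 z [-1.e-03 -9.e-04 -1.e+00] F [-0.12 -0.01 -0.37] w 0.249
shift mm [-0.05 10.97 -0.25] turn [-0.07  0.04 -0.06]
```

Emit:
jog_arm --series '[1, 0, 0.001, -0.0003, 0, 0, 0, 1, 0, 0.002, -0.0003, 0, 0, 0, 1, 0, 0.003, -0.0003, 0, 0, 0, 1, 0, 0.004, -0.0003, 0, 0, 0, 1, 0, 0.005, -0.0003, 0, 0, 0, 1, 0, 0.005, -0.0003, 0, 0, 0]'

```text
clock: 8.78
eef_pos: [0.5219, 0.1394, 0.1154]
eef_rot: [-2.031, -2.397, 0.002]
force: [0.4, -0.9, -0.9]
gripper_width: 0.251
```

Emit:
jog_arm --series '[1, 0, 0.001, 0, 0, 0, 0, 1, 0, 0.002, 0, 0, 0, 0, 1, 0, 0.003, 0, 0, 0, 0, 1, 0, 0.004, 0, 0, 0, 0, 1, 0, 0.005, 0, 0, 0, 0, 1, 0, 0.006, 0, 0, 0, 0, 1, 0, 0.006, 0, 0, 0, 0]'

```text
clock: 9.37
eef_pos: [0.5282, 0.1405, 0.1154]
eef_rot: [2.031, 2.396, -0.001]
force: [-0.5, -0.2, -0.5]
gripper_width: 0.247
```

```bash
python3 -c "
from h import *
ins(9,17.8)
cv2.imwrite('pics/w6.png',cv2.resize(get_image('wrist')[140:270,180:360],None,fx=4.3,fy=4.3,interpolation=cv2.INTER_CUBIC))"
```

```text
tip now x 9.67 y 0.03 depth 17.66 | Fx -0.49 Fy -0.15 Fz -0.53
clock 9.37 pos [0.5282 0.1405 0.1154] yaw 99.43 z [-2.e-04 -7.e-04 -1.e+00] F [-0.46 -0.23 -0.53] w 0.247
shift mm [-0.06 -0.69  0.14] turn [-0.02  0.04 -0.07]
```

View pics/w6.png

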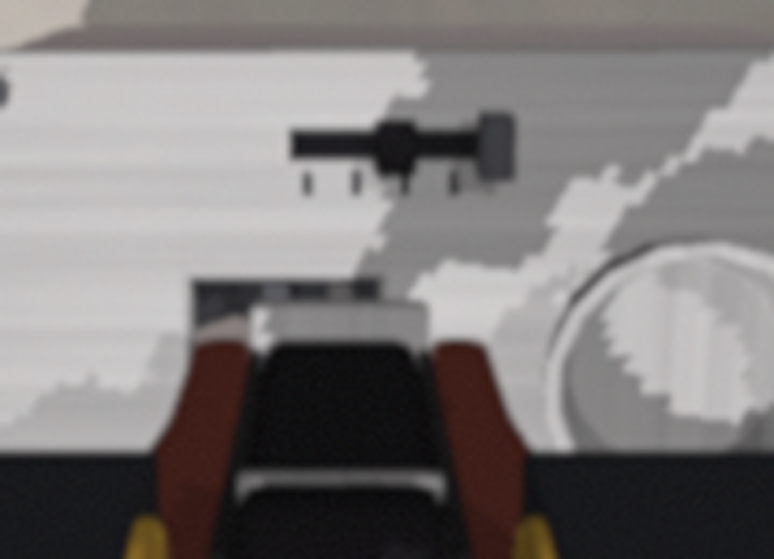

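```bash
sed -i 's/^S=np.array.*/S=np.array([.5195,.1389,.078])/' h.py; python3 -c "
from h import *
ins(-8,3)"
```

```text
tip now x 8.77 y 0.07 depth 17.67 | Fx 0.11 Fy 0.22 Fz -0.74
clock 9.42 pos [0.5282 0.1405 0.1154] yaw 99.44 z [-2.e-04 -7.e-04 -1.e+00] F [ 0.07  0.23 -0.74] w 0.245
shift mm [ -0.14 -16.79 -14.66] turn [-0.02  0.04 -0.06]
```

Emit:
jog_arm --series '[1, 0, -0.001, 0, 0, 0, 0, 1, 0, -0.001, -0.004, 0, 0, 0, 1, 0, -0.001, -0.008, 0, 0, 0, 1, 0, -0.001, -0.012, 0, 0, 0, 1, 0, -0.001, -0.015, 0, 0, 0, 1, 0, -0.003, -0.015, 0, 0, 0, 1, 0, -0.006, -0.015, 0, 0, 0, 1, 0, -0.01, -0.015, 0, 0, 0, 1, 0, -0.014, -0.015, 0, 0, 0, 1, 0, -0.0168, -0.015, 0, 0, 0, 1, 0, -0.0168, -0.015, 0, 0, 0, 1, 0, -0.0168, -0.015, 0, 0, 0]'

```text
clock: 10.42
eef_pos: [0.5114, 0.1377, 0.1304]
eef_rot: [2.031, 2.396, -0.001]
force: [0.4, -0.1, -0.4]
gripper_width: 0.249
```

```bash
python3 -c "
from h import *
ins(-8,10)
cv2.imwrite('pics/w7.png',cv2.resize(get_image('wrist')[140:270,180:360],None,fx=4.3,fy=4.3,interpolation=cv2.INTER_CUBIC))"
```

```text
tip now x -8.25 y 0.09 depth 2.70 | Fx 0.42 Fy -0.21 Fz -0.40
clock 10.42 pos [0.5114 0.1377 0.1304] yaw 99.44 z [-4.e-04 -8.e-04 -1.e+00] F [ 0.45 -0.14 -0.4 ] w 0.249
shift mm [-0.12  0.22  7.3 ] turn [-0.03  0.04 -0.06]
```

View pics/w7.png

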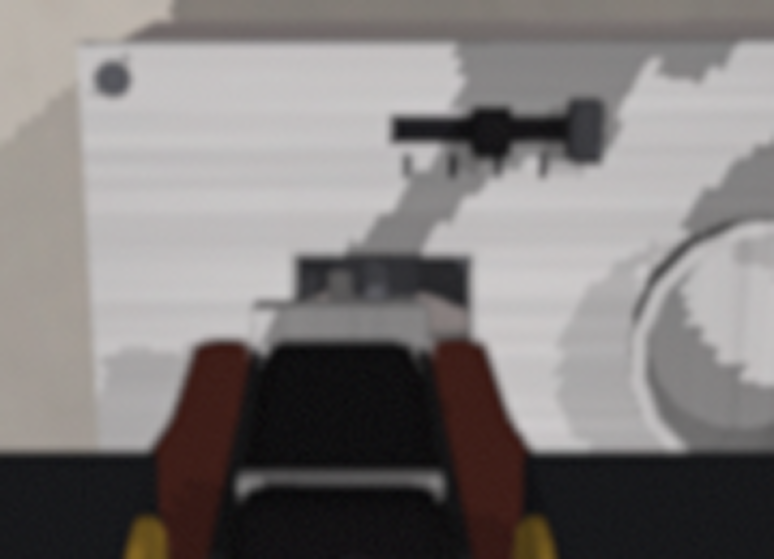

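The blade is at 340 px and the tooth at 375 px, against a slot centre of 384. That leaves a gap of about 2 mm between blade and tooth, so I'll feel downwards.

Emit:
jog_arm --series '[1, 0, 0, 0.002, 0, 0, 0, 1, 0, 0, 0.004, 0, 0, 0, 1, 0, 0, 0.005, 0, 0, 0, 1, 0, 0, 0.006, 0, 0, 0, 1, 0, 0, 0.007, 0, 0, 0, 1, 0, 0, 0.007, 0, 0, 0]'

```text
clock: 10.97
eef_pos: [0.5115, 0.1377, 0.1232]
eef_rot: [2.031, 2.397, -0.001]
force: [-0.6, 0.3, -0.6]
gripper_width: 0.244
```

Emit:
jog_arm --series '[1, 0, 0, 0.001, 0, 0, 0, 1, 0, 0, 0.002, 0, 0, 0, 1, 0, 0, 0.003, 0, 0, 0, 1, 0, 0, 0.003, 0, 0, 0]'

```text
clock: 11.3
eef_pos: [0.5114, 0.1377, 0.12]
eef_rot: [-2.031, -2.397, 0.002]
force: [-0.2, -0.6, -0.8]
gripper_width: 0.249
```

Emit:
jog_arm --series '[1, 0, 0, 0.001, 0, 0, 0, 1, 0, 0, 0.002, 0, 0, 0, 1, 0, 0, 0.003, 0, 0, 0, 1, 0, 0, 0.003, 0, 0, 0]'

```text
clock: 11.63
eef_pos: [0.5113, 0.1376, 0.1168]
eef_rot: [-2.031, -2.396, 0.002]
force: [-0.4, -0.3, -0.4]
gripper_width: 0.246
```

```bash
python3 -c "
from h import *
ins(9,17.8)"
```

```text
tip now x -8.40 y 0.06 depth 16.35 | Fx -0.42 Fy -0.21 Fz -0.43
clock 11.63 pos [0.5113 0.1376 0.1168] yaw 99.44 z [-1.1e-03 -9.0e-04 -1.0e+00] F [-0.38 -0.28 -0.43] w 0.246
shift mm [-0.08 17.34  1.43] turn [-0.07  0.04 -0.06]
```

Emit:
jog_arm --series '[1, 0, 0, 0.0007, 0, 0, 0, 1, 0, 0, 0.0014, 0, 0, 0, 1, 0, 0.001, 0.0014, 0, 0, 0, 1, 0, 0.002, 0.0014, 0, 0, 0, 1, 0, 0.003, 0.0014, 0, 0, 0, 1, 0, 0.004, 0.0014, 0, 0, 0, 1, 0, 0.005, 0.0014, 0, 0, 0, 1, 0, 0.006, 0.0014, 0, 0, 0, 1, 0, 0.007, 0.0014, 0, 0, 0, 1, 0, 0.008, 0.0014, 0, 0, 0, 1, 0, 0.009, 0.0014, 0, 0, 0, 1, 0, 0.01, 0.0014, 0, 0, 0]'

```text
clock: 12.63
eef_pos: [0.5212, 0.1393, 0.1153]
eef_rot: [-2.031, -2.396, 0.002]
force: [-0.7, -0.4, -0.8]
gripper_width: 0.247
```

Emit:
jog_arm --series '[1, 0, 0.001, 0, 0, 0, 0, 1, 0, 0.002, 0, 0, 0, 0, 1, 0, 0.003, 0, 0, 0, 0, 1, 0, 0.004, 0, 0, 0, 0]'

```text
clock: 12.97
eef_pos: [0.5253, 0.14, 0.1154]
eef_rot: [-2.031, -2.396, 0.002]
force: [-0.7, -0.0, -0.9]
gripper_width: 0.248
```

Emit:
jog_arm --series '[1, 0, 0.001, 0, 0, 0, 0, 1, 0, 0.002, 0, 0, 0, 0, 1, 0, 0.003, 0, 0, 0, 0, 1, 0, 0.0033, 0, 0, 0, 0]'

```text
clock: 13.3
eef_pos: [0.5289, 0.1406, 0.1154]
eef_rot: [2.031, 2.397, -0.001]
force: [-0.9, 0.0, -0.5]
gripper_width: 0.252
```

```bash
python3 -c "
from h import *
ins(9,17.8)
cv2.imwrite('pics/w8.png',cv2.resize(get_image('wrist')[140:270,180:360],None,fx=4.3,fy=4.3,interpolation=cv2.INTER_CUBIC))"
```

```text
tip now x 9.55 y 0.06 depth 17.68 | Fx -0.92 Fy 0.18 Fz -0.48
clock 13.3 pos [0.5289 0.1406 0.1154] yaw 99.43 z [-5.e-04 -8.e-04 -1.e+00] F [-0.94  0.02 -0.48] w 0.252
shift mm [-0.09 -0.59  0.12] turn [-0.03  0.04 -0.07]
```

View pics/w8.png

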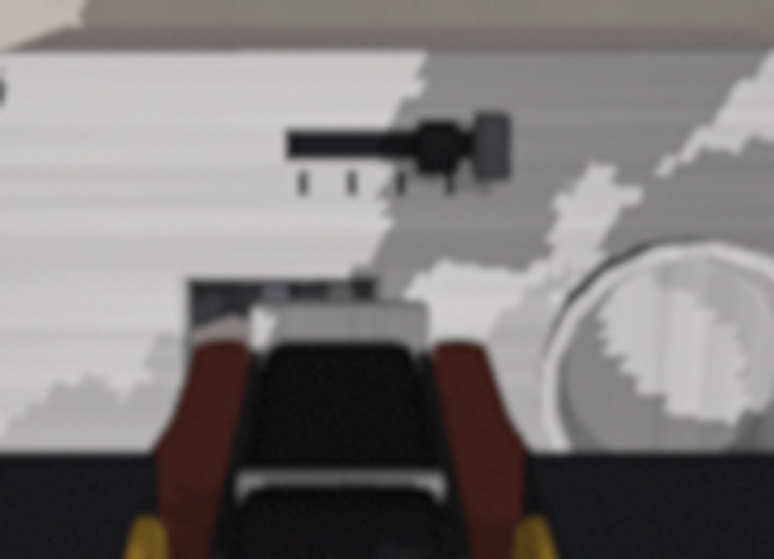

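The pointer moved on one full tooth to (439,145). Its edge at 460 is still short of the block face at 475, so about 2.4 mm remains. I'll withdraw for the third push.

Emit:
jog_arm --series '[1, 0, -0.001, 0, 0, 0, 0, 1, 0, -0.001, -0.004, 0, 0, 0, 1, 0, -0.001, -0.008, 0, 0, 0, 1, 0, -0.001, -0.012, 0, 0, 0, 1, 0, -0.001, -0.015, 0, 0, 0, 1, 0, -0.003, -0.015, 0, 0, 0, 1, 0, -0.006, -0.015, 0, 0, 0, 1, 0, -0.01, -0.015, 0, 0, 0, 1, 0, -0.014, -0.015, 0, 0, 0, 1, 0, -0.0174, -0.015, 0, 0, 0, 1, 0, -0.0174, -0.015, 0, 0, 0, 1, 0, -0.0174, -0.015, 0, 0, 0]'

```text
clock: 14.35
eef_pos: [0.5115, 0.1377, 0.1304]
eef_rot: [2.031, 2.397, -0.002]
force: [0.1, 0.2, -1.4]
gripper_width: 0.245
```

```bash
python3 -c "
from h import *
ins(-8,10)
cv2.imwrite('pics/w9.png',cv2.resize(get_image('wrist')[140:270,180:360],None,fx=4.3,fy=4.3,interpolation=cv2.INTER_CUBIC))"
```

```text
tip now x -8.13 y 0.08 depth 2.72 | Fx 0.15 Fy 0.22 Fz -1.42
clock 14.35 pos [0.5115 0.1377 0.1304] yaw 99.44 z [-7.e-04 -8.e-04 -1.e+00] F [ 0.11  0.24 -1.42] w 0.245
shift mm [-0.12  0.09  7.28] turn [-0.04  0.04 -0.06]
```

View pics/w9.png

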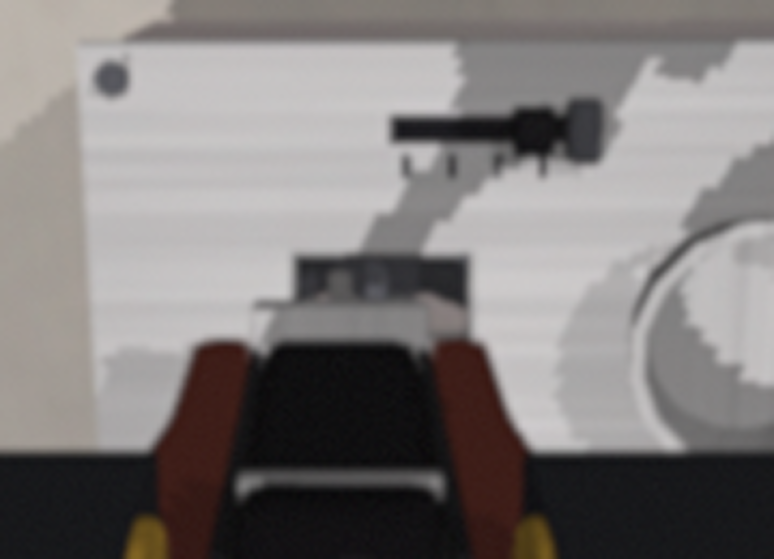

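The picture is the same as last time, with the tooth at 375 px and the blade at 340 px. I'll go down again.

Emit:
jog_arm --series '[1, 0, 0, 0.002, 0, 0, 0, 1, 0, 0, 0.004, 0, 0, 0, 1, 0, 0, 0.005, 0, 0, 0, 1, 0, 0, 0.006, 0, 0, 0, 1, 0, 0, 0.007, 0, 0, 0, 1, 0, 0, 0.007, 0, 0, 0]'

```text
clock: 14.9
eef_pos: [0.5117, 0.1377, 0.1232]
eef_rot: [-2.031, -2.397, 0.002]
force: [-0.2, -0.3, -0.6]
gripper_width: 0.252
```

Emit:
jog_arm --series '[1, 0, 0, 0.001, 0, 0, 0, 1, 0, 0, 0.002, 0, 0, 0, 1, 0, 0, 0.003, 0, 0, 0, 1, 0, 0, 0.005, 0, 0, 0, 1, 0, 0, 0.0065, 0, 0, 0, 1, 0, 0, 0.0075, 0, 0, 0, 1, 0, 0, 0.0075, 0, 0, 0]'

```text
clock: 15.48
eef_pos: [0.5115, 0.1377, 0.1154]
eef_rot: [-2.031, -2.396, 0.002]
force: [-0.8, -0.1, -0.8]
gripper_width: 0.253
```

Emit:
jog_arm --series '[1, 0, 0.001, 0, 0, 0, 0, 1, 0, 0.002, 0, 0, 0, 0, 1, 0, 0.003, 0, 0, 0, 0, 1, 0, 0.004, 0, 0, 0, 0, 1, 0, 0.005, 0, 0, 0, 0]'

```text
clock: 15.9
eef_pos: [0.5164, 0.1385, 0.1153]
eef_rot: [-2.031, -2.396, 0.003]
force: [-0.6, 0.5, -1.4]
gripper_width: 0.247
```

```bash
python3 -c "
from h import *
ins(0,17.8)"
```

```text
tip now x -3.26 y 0.04 depth 17.77 | Fx -0.46 Fy 0.59 Fz -1.40
clock 15.9 pos [0.5164 0.1385 0.1153] yaw 99.44 z [-0.0016 -0.0011 -1.    ] F [-0.55  0.51 -1.4 ] w 0.247
shift mm [-0.08  3.16  0.02] turn [-0.1   0.04 -0.06]
```

Emit:
jog_arm --series '[1, 0, 0.0007, 0, 0, 0, 0, 1, 0, 0.0014, 0, 0, 0, 0, 1, 0, 0.002, 0, 0, 0, 0, 1, 0, 0.002, 0, 0, 0, 0]'

```text
clock: 16.23
eef_pos: [0.5185, 0.1388, 0.1154]
eef_rot: [-2.031, -2.396, 0.003]
force: [0.1, -0.1, -1.1]
gripper_width: 0.25
```

Emit:
jog_arm --series '[1, 0, 0.0005, 0, 0, 0, 0, 1, 0, 0.001, 0, 0, 0, 0, 1, 0, 0.001, 0, 0, 0, 0]'

```text
clock: 16.48
eef_pos: [0.5191, 0.1389, 0.1152]
eef_rot: [-2.031, -2.396, 0.004]
force: [-1.8, -1.0, -0.6]
gripper_width: 0.247
```

Emit:
jog_arm --series '[1, 0, 0.0005, 0, 0, 0, 0, 1, 0, 0.001, 0, 0, 0, 0, 1, 0, 0.001, 0, 0, 0, 0]'

```text
clock: 16.73
eef_pos: [0.5193, 0.1389, 0.1151]
eef_rot: [-2.03, -2.395, 0.006]
force: [-4.1, -0.1, 2.2]
gripper_width: 0.253
```

```bash
python3 -c "
from h import *
ins(0,17.8)
cv2.imwrite('pics/w10.png',cv2.resize(get_image('wrist')[140:270,180:360],None,fx=4.3,fy=4.3,interpolation=cv2.INTER_CUBIC))"
```

```text
tip now x -0.47 y -0.02 depth 18.02 | Fx -4.10 Fy 0.56 Fz 2.19
clock 16.73 pos [0.5193 0.1389 0.1151] yaw 99.43 z [-0.0042 -0.0016 -1.    ] F [-4.13 -0.13  2.19] w 0.253
shift mm [-0.03  0.23 -0.22] turn [-0.25  0.05 -0.07]
```

View pics/w10.png

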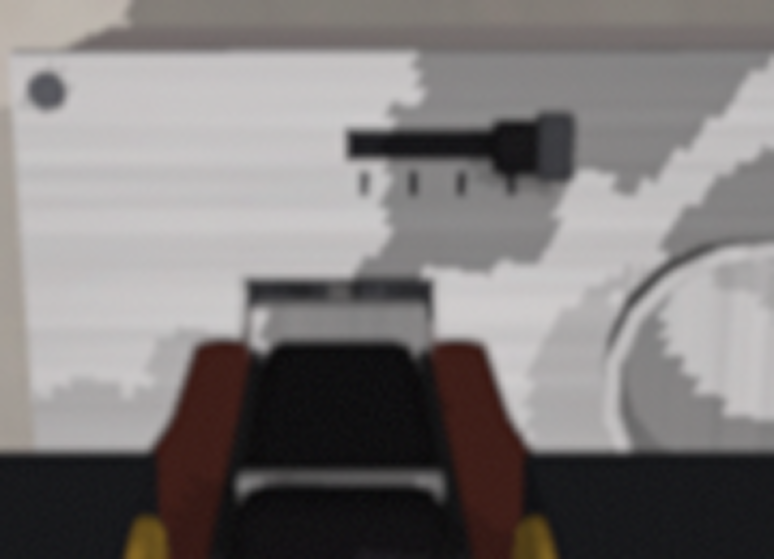

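The pointer now touches the block (edge ~536, block face 538) and the force is rising at 4 N. I'll press a little harder to bring it fully home, staying far under 20 N.

Emit:
jog_arm --series '[1, 0, 0.0008, 0, 0, 0, 0, 1, 0, 0.0012, 0, 0, 0, 0, 1, 0, 0.0015, 0, 0, 0, 0, 1, 0, 0.0015, 0, 0, 0, 0]'

```text
clock: 17.12
eef_pos: [0.5195, 0.1389, 0.1149]
eef_rot: [-2.029, -2.394, 0.01]
force: [-6.9, -0.7, 4.3]
gripper_width: 0.254
```

```bash
python3 -c "
from h import *
ins(0,17.8)
cv2.imwrite('pics/w11.png',cv2.resize(get_image('wrist')[155:200,240:330],None,fx=8.6,fy=8.6,interpolation=cv2.INTER_CUBIC))"
```

```text
tip now x -0.42 y -0.04 depth 18.20 | Fx -6.96 Fy 0.49 Fz 4.34
clock 17.12 pos [0.5195 0.1389 0.1149] yaw 99.43 z [-0.0069 -0.0022 -1.    ] F [-6.95 -0.67  4.34] w 0.254
shift mm [-0.01  0.02 -0.4 ] turn [-0.41  0.06 -0.07]
```

View pics/w11.png

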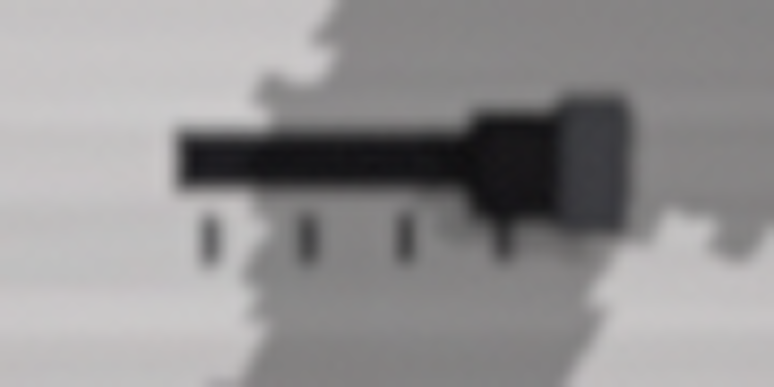

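The pointer is flush with the zero block. The tip moved less than 0.1 mm while the force went from 4 to 7 N, so the wheel is at its stop. I'll back off and lift straight out.

Emit:
jog_arm --series '[1, 0, -0.001, 0, -0.2, 0, 0, 1, 0, -0.0025, 0, -0.4, 0, 0, 1, 0, -0.0025, 0, -0.4, 0, 0, 1, 0, -0.0025, -0.003, -0.4, 0, 0, 1, 0, -0.0025, -0.008, -0.4, 0, 0, 1, 0, -0.0025, -0.015, -0.4, 0, 0, 1, 0, -0.0025, -0.03, -0.4, 0, 0, 1, 0, -0.0025, -0.05, -0.4, 0, 0, 1, 0, -0.0025, -0.07, -0.4, 0, 0, 1, 0, -0.0025, -0.08, -0.4, 0, 0, 1, 0, -0.0025, -0.08, -0.4, 0, 0]'

```text
clock: 18.08
eef_pos: [0.5194, 0.1391, 0.1978]
eef_rot: [2.029, 2.394, 0.006]
force: [-0.0, 1.0, -0.6]
gripper_width: 0.244
```

```bash
python3 -c "
from h import *
jog((.5232,-.1438,.195),89.2)
cv2.imwrite('pics/w12.png',cv2.resize(get_image('wrist')[120:280,180:360],None,fx=4,fy=3.7,interpolation=cv2.INTER_CUBIC))"
```

```text
clock 18.08 pos [0.5194 0.1391 0.1978] yaw 99.43 z [ 5.4e-03  3.0e-04 -1.0e+00] F [-0.01  1.05 -0.57] w 0.244
shift mm [-279.72  -42.65    2.72] turn [ 0.31  0.   10.23]
```

View pics/w12.png

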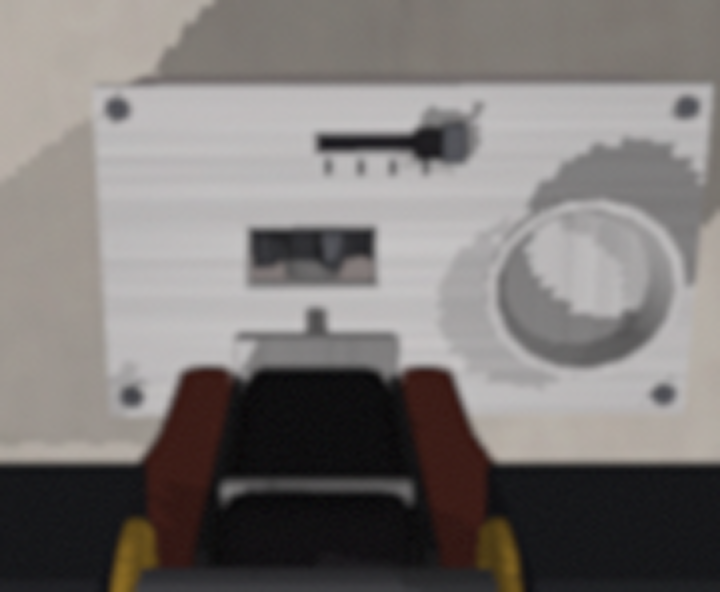

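The pointer stays flush with the block, and the blade is out and upright. Back to the holder now.

Emit:
jog_arm --series '[1, -0.03, -0.004, 0, 0.3, 0, 10.2, 1, -0.07, -0.01, 0, 0.3, 0, 10.2, 1, -0.11, -0.016, 0, 0.3, 0, 10.2, 1, -0.15, -0.022, 0, 0.3, 0, 10.2, 1, -0.19, -0.028, 0, 0.3, 0, 10.2, 1, -0.23, -0.034, 0, 0.3, 0, 10.2, 1, -0.26, -0.04, 0, 0.3, 0, 10.2, 1, -0.2797, -0.0426, 0.0027, 0.3, 0, 10.2, 1, -0.2797, -0.0426, 0.0027, 0.3, 0, 10.2, 1, -0.2797, -0.0426, 0.0027, 0.3, 0, 10.2, 1, -0.2797, -0.0426, 0.0027, 0.3, 0, 10.2, 1, -0.2797, -0.0426, 0.0027, 0.3, 0, 10.2]'

```text
clock: 19.13
eef_pos: [0.522, -0.1428, 0.1931]
eef_rot: [-2.234, -2.206, 0.004]
force: [1.1, -0.2, -0.8]
gripper_width: 0.249
```

```bash
python3 -c "
from h import *
jog((.5232,-.1438,.114),89.2)"
```

```text
clock 19.13 pos [ 0.522  -0.1428  0.1931] yaw 89.3 z [-3.1e-03 -1.0e-04 -1.0e+00] F [ 1.12 -0.22 -0.79] w 0.249
shift mm [-0.97  1.44 79.1 ] turn [-0.18  0.01  0.1 ]
```

Emit:
jog_arm --series '[1, -0.001, 0.0014, 0.03, -0.2, 0, 0.1, 1, -0.001, 0.0014, 0.055, -0.2, 0, 0.1, 1, -0.001, 0.0014, 0.07, -0.2, 0, 0.1, 1, -0.001, 0.0014, 0.078, -0.2, 0, 0.1, 1, -0.001, 0.0014, 0.078, -0.2, 0, 0.1, 1, -0.001, 0.0014, 0.078, -0.2, 0, 0.1]'

```text
clock: 19.63
eef_pos: [0.5234, -0.1432, 0.1153]
eef_rot: [2.235, 2.207, 0.0]
force: [-0.1, -0.4, -1.2]
gripper_width: 0.249
```

```bash
python3 -c "
from h import *
jog((.5232,-.1438,.069),89.2)
cv2.imwrite('pics/w13.png',cv2.resize(get_image('wrist')[130:270,180:340],None,fx=4,fy=4,interpolation=cv2.INTER_CUBIC))"
```

```text
clock 19.63 pos [ 0.5234 -0.1432  0.1153] yaw 89.26 z [ 3.e-04 -1.e-04 -1.e+00] F [-0.09 -0.44 -1.17] w 0.249
shift mm [-0.65 -0.23 46.29] turn [0.02 0.01 0.06]
```

View pics/w13.png

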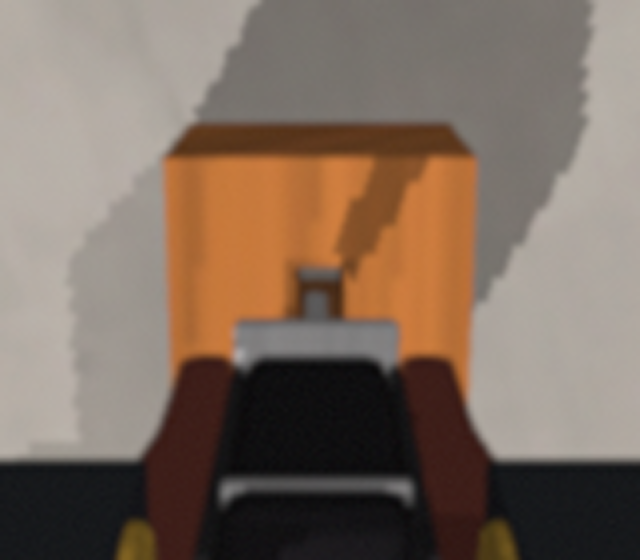

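The blade, at (316,300), is centred in the holder's slot (298–342). Lowering it.

Emit:
jog_arm --series '[1, -0.0006, -0.0002, 0.004, 0, 0, 0, 1, -0.0006, -0.0002, 0.01, 0, 0, 0, 1, -0.0006, -0.0002, 0.018, 0, 0, 0, 1, -0.0006, -0.0002, 0.018, 0, 0, 0]'

```text
clock: 20.02
eef_pos: [0.5229, -0.1439, 0.0967]
eef_rot: [2.236, 2.207, 0.0]
force: [-0.6, 0.0, -0.9]
gripper_width: 0.253
```

Emit:
jog_arm --series '[1, 0, 0, 0.01, 0, 0, 0, 1, 0, 0, 0.02, 0, 0, 0, 1, 0, 0, 0.027, 0, 0, 0, 1, 0, 0, 0.028, 0, 0, 0, 1, 0, 0, 0.028, 0, 0, 0]'

```text
clock: 20.43
eef_pos: [0.5224, -0.1438, 0.0677]
eef_rot: [-2.235, -2.206, 0.001]
force: [-0.5, -0.5, -0.2]
gripper_width: 0.25
```

```bash
python3 -c "
from h import *
jog((.5232,-.1438,.0652),89.2)"
```

```text
clock 20.43 pos [ 0.5224 -0.1438  0.0677] yaw 89.24 z [-1.7e-03  5.0e-04 -1.0e+00] F [-0.5  -0.48 -0.17] w 0.25
shift mm [-0.03  0.84  2.54] turn [-0.1  -0.03  0.04]
```

Emit:
jog_arm --series '[1, 0, 0.0008, 0.001, -0.1, 0, 0, 1, 0, 0.0008, 0.0018, -0.1, 0, 0, 1, 0, 0.0008, 0.0025, -0.1, 0, 0, 1, 0, 0.0008, 0.0025, -0.1, 0, 0]'

```text
clock: 20.77
eef_pos: [0.5232, -0.1438, 0.0654]
eef_rot: [-2.236, -2.207, -0.001]
force: [0.0, 0.3, -1.3]
gripper_width: 0.249
```

```bash
python3 -c "
from h import *
jog((.5232,-.1438,.0652),89.2)"
```

```text
clock 20.77 pos [ 0.5232 -0.1438  0.0654] yaw 89.24 z [ 4.e-04  4.e-04 -1.e+00] F [ 0.05  0.28 -1.3 ] w 0.249
shift mm [-0.03 -0.04  0.16] turn [ 0.02 -0.02  0.04]
```

Emit:
jog_arm --series '[1, 0, 0, 0.0004, 0, 0, 0, 1, 0, 0, 0.0007, 0, 0, 0, 1, 0, 0, 0.0007, 0, 0, 0]'

```text
clock: 21.02
eef_pos: [0.5235, -0.1438, 0.0652]
eef_rot: [2.236, 2.206, 0.001]
force: [-1.4, -0.0, 4.9]
gripper_width: 0.249
```

Fz reads 4.9 N, so the flange is seated. Releasing and going straight up.

Emit:
jog_arm --series '[0.7, 0, 0, 0, 0, 0, 0, 0.6, 0, 0, 0, 0, 0, 0, 0.4, 0, 0, 0, 0, 0, 0, 0.2, 0, 0, 0, 0, 0, 0, 0, 0, 0, 0, 0, 0, 0, 0, 0, 0, 0, 0, 0, 0, 0, 0, 0, 0, 0, 0, 0, 0, 0, 0, 0, 0, 0, 0, 0, 0, 0, 0, 0, 0, 0]'

```text
clock: 21.77
eef_pos: [0.5235, -0.1438, 0.0651]
eef_rot: [2.236, 2.206, 0.001]
force: [0.2, 0.9, 0.0]
gripper_width: 0.868
```

Emit:
jog_arm --series '[0, 0, 0, -0.01, 0, 0, 0, 0, 0, 0, -0.03, 0, 0, 0, 0, 0, 0, -0.06, 0, 0, 0, 0, 0, 0, -0.09, 0, 0, 0, 0, 0, 0, -0.12, 0, 0, 0, 0, 0, 0, -0.15, 0, 0, 0, 0, 0, 0, -0.17, 0, 0, 0, 0, -0.04, 0, -0.19, 0, 0, 0, 0, -0.08, 0, -0.19, 0, 0, 0, 0, -0.1, 0, -0.19, 0, 0, 0, 0, -0.1, 0, -0.19, 0, 0, 0, 0, -0.1, 0, -0.19, 0, 0, 0]'

```text
clock: 22.77
eef_pos: [0.5216, -0.2446, 0.2556]
eef_rot: [2.238, 2.204, 0.002]
force: [0.5, 0.5, -0.9]
gripper_width: 0.996
```

```bash
python3 - <<'E'
from h import *
o=ctrl.get_obs();C=cam('wrist',o);a=get_image('wrist');cv2.imwrite('pics/w14.png',a)
print(o['clock'],o['eef_pos'],o['force'],o['gripper_width'])
print(proj(C,[(.523,-.144,.112),(.523,-.144,.052)]))
b=get_image('top');cv2.imwrite('pics/top14.png',b);cv2.imwrite('pics/top14m.png',cv2.resize(b[180:260,180:245],None,fx=7,fy=7,interpolation=cv2.INTER_CUBIC))
cv2.imwrite('pics/sc14.png',cv2.resize(get_image('scene')[150:280,190:300],None,fx=5,fy=4.5,interpolation=cv2.INTER_CUBIC))
E
```

```text
22.7667 [ 0.52155396 -0.24461917  0.25560955] [ 0.48149532  0.50198113 -0.8768285 ] 0.9956002055901075
[[258.99511078  85.67026972]
 [258.90451494  91.40373705]]
```

View pics/w14.png

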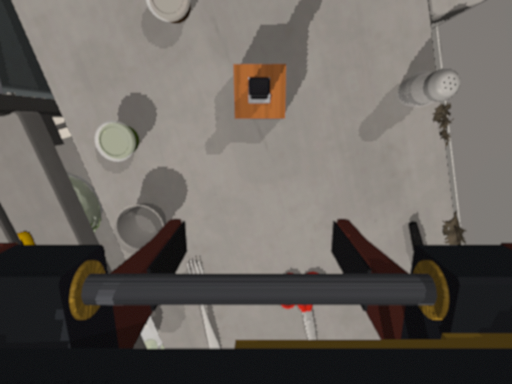

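View pics/top14m.png

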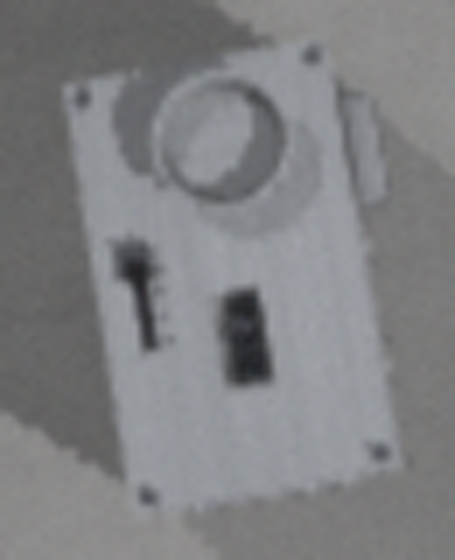

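View pics/sc14.png

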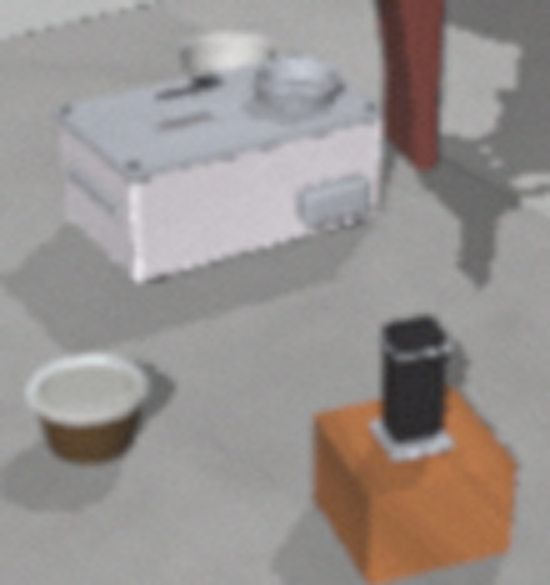

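The pointer is still against its block. In the scene view the key stands on its flange exactly as it did at the start, and the bystanders I can see haven't moved. Handing in.

```bash
python3 -c "
from rig import hand_in
print(hand_in())"
```

```text
the job is handed in; nothing more can be done
None
```

I wound the star wheel to its stop and stood the key back in its holder. The job was handed in at about 23 s; no verdict is reported.

- **Winding:** I put the key's blade down through the slot three times, each time in a gap between teeth that the wrist camera showed. Three pushes towards the collar moved the pointer about 4, 8 and 2.4 mm.
- **Stop:** On the last push the force rose from 4 to 7 N while the tip moved less than 0.1 mm. The pointer was flush with the zero block and stayed there after I took the key out. The highest force I read was about 8 N overall, though I only read it at the end of each move.
- **Key:** I lowered it until the flange met the holder, at about 5 N. I then let go and backed away. The arm pose was within 0.3 mm of the one in which I first gripped it, and the last pictures show it upright on its flange.
- **Bystanders:** The shaker and pot look unmoved in the last pictures, and the arm never went near the cup; I did not measure any of them again.
- **One disagreement:** My first estimate of the slot's position was off by about 0.8 mm along the mill. I corrected it from the wrist camera after the first push.

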